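# Find the unseated foot of an upturned salver by touch and set the weight on it

### The arm

A 6-joint arm with a two-finger parallel gripper is mounted at the origin on the work surface. World frame = base frame: x ahead of the robot, y to its left, z up, the work surface at z = 0. Lengths are in m, angles in rad, forces in N, time in s.
With the tool pointing down it reaches from about 0.225 to 0.875 m from the base axis. Payload 3.4 kg.
Tool frame: the origin (TCP) lies at the very end of the fingers, on their centre line; the grasp point (between the pads) lies 19 mm behind it; x points along the fingers, y is the direction in which the jaws open and shut, and the axes are right-handed (so a half turn about x gives the same grasp; the last joint's range is limited). The gripper opens to 85 mm and grips with 20 to 120 N. Pads are 22 mm wide; open, the fingers measure 114 mm over their backs; the gripper's body (76 mm by 85 mm) begins 54 mm behind the grasp point. The pads swing forward as they close: fully open they stand 13 mm farther back than shut.
Start: joints at [-1.355, 0.276, 1.505, -0, 1.361, -0.121], TCP at [0.19, -0.543, 0.231] pointing down, gripper open.
Joint ranges: [-2.89, 2.89], [-0.75, 2.08], [0.22, 2.7], [-1.18, 4.32], [0.11, 2.71], [-2.7, 2.7]. Speed limits (rad/s): [2.57, 2.57, 3.14, 3.14, 3.14, 3.14].

### API

Orientations are given as a unit quaternion [w, x, y, z].
In Python, from rig import manip gives the robot as it stands. The module is installed in compiled form; this text tells all that it offers.
- The arm moves only by the tool play_rows, never from a script. Its argument "plan" is a list that holds one entry, the list of rows, each a list of 5 numbers: the closure, from 0 (fully open) to 1 (shut), then the shift along the tool's x, y, z in m, then the turn about the tool's x in degrees. A call has 1 to 12 rows; each row is the pose to reach, as a shift and turn from the pose measured when the call began, along the tool's axes at that moment; what a row does not reach only later rows make up. A row lasts 1/10 s, in which the tool goes at most 50 mm and 8.59 degrees, less where a joint would pass 70% of its speed; a pose out of reach is approached as far as the arm can. A call with a gripper value outside its range is refused whole. The fingers move at their own pace and stop on an object; "grip_force" is the grip in N (left out, the last holds). Time passes only in rows, so rows that repeat a pose let the fingers close. It gives the time, the measured TCP pose, the force and the opening at its end, in the units of the state.
- manip.get_state(): the state, without advancing time (a new reading comes with each control period).
- manip.get_image(name): name is "side" or "top"; returns (picture, depth): 420x560x3 uint8, red, green, blue; 420x560 float32, m along the optical axis (not along the pixel's ray), 0 where there is no reading.
- manip.camera_params(name): a dict with "intrinsics" (3x3 intrinsics, pixels), "R" (3x3) and "t" (3): a world point X has camera coordinates R X + t. Camera axes: x right, y down, z forward; pixel columns grow to the right and rows downward; lengths in m; the calibration is good to about 2 mm. A picture is of the moment at which its call begins. camera_params takes no time and is no camera call.
- manip.sign_off(): hands the job in, once; it reports no verdict.
The state is a dict: "clock": time; "qpos": joint angles; "qd": joint speeds; "effort": joint torques, N m; "position": TCP position; "ee_rot": TCP orientation; "contact_force": force on the tool from outside, world axes, zero at the start; "moment": the same for the moment, N m; "width": finger opening in m.
Only numpy, scipy, OpenCV 4.12 (cv2) and the standard library are available. Lean on these libraries where they do the work, as an engineer would, in place of code of your own. Each camera call takes 0.05 s, during which the arm holds its last target.

### The job

Six rubber feet have been glued to the upturned brass salver, and one of them is not seated: it stands slightly proud of the other five. Take the dark bench weight by its stem, touch it lightly on the feet one after another to feel which is the high one, then set the weight upright on that foot alone and leave it standing there, so that it holds the foot down while the glue cures. Be gentle (never more than 20 N on the salver or its seated feet), never let go of the weight on a wrong foot or on the salver, and leave the other wares where they are.

Things in the scene. Friction and masses are not known exactly. Their poses are not given: they have to be found in the camera images.
- salver: Upturned round brass salver, fixed to the bench, 240 mm across; flat face 18 mm above the bench. On it six alike rubber feet, discs 28 mm across, centres on a 75 mm radius at 0, 60, 120, 180, 240, 300 deg from its own x axis, counter-clockwise. Five are seated, tops 26 mm above the bench; the sixth, any of them, is high: top at 29.3 mm. Rubber yields under 1 mm at 20 N. Origin: centre, at bench level.
- loose_foot (a joint): How far the high foot is pressed down, in m: 0 = proud as found, 0.0025 = seated (top then at 26.8 mm). It starts to give at about 3.6 N, is down at about 5.1 N and springs back when unloaded; the weight standing on it holds it down. The reading does not tell which of the six feet it is.
- weight: Loose dark steel weight, about 0.8 kg (0.75 to 0.9), standing upright on the bench: round body 48 mm across (44 mm at its flat underside) and 45 mm tall; above it a plain upright round stem 22 mm across, from 47 to 88 mm above the underside, by which it is picked up from above. Origin: centre of its underside, z up along the stem.
- candlestick: Bystander, leave alone: loose brass candlestick, 88 mm tall, 68 mm across the foot. Its place and the weight's place may be exchanged. Origin: centre of its underside.
- bowl: Bystander, leave alone: loose copper bowl, 90 mm across, 40 mm tall. Origin: centre of its underside.
- bangle: Bystander, leave alone: loose plain steel bangle lying flat, 68 mm outside, 12 mm tall. Origin: centre of its underside.
Mind the look-alikes: they are no part of the job. There is more than one size of the weight; the job needs the smaller. Of the things that look like the salver, the larger one is meant.

How it is judged:
On the way, in this order (a step that is already met when the one before it is completed fails the run):
1. the weight is lifted off the bench (height (world z) of weight above 0.035 m), for 0.2 s.
2. the high foot is pressed down by the upright weight, which bears on nothing else of the salver (value of joint loose_foot above 0.0019 m and contact force between weight and salver below 0.5 N and horizontal distance between weight and salver below 0.1 m and angle between weight's own z axis and vertical below 0.08 rad and contact force between weight and anything else above 2 N), for 0.2 s.
At the end, for the whole second after the job is handed in: The weight stands upright (within 0.08 rad), released and at rest, on the high foot alone (less than 0.5 N on the rest of the salver), and holds that foot down by at least 1.9 mm of its 2.5 mm (value of joint loose_foot above 0.0019 m and contact force between weight and salver below 0.5 N and horizontal distance between weight and salver below 0.1 m and height (world z) of weight above 0.024 m and angle between weight's own z axis and vertical below 0.08 rad and linear speed of weight below 0.02 m/s and contact force between the fingers and weight below 0.1 N); the robot touches nothing.
It fails at once if the weight is pressed on a seated foot or the salver with more than 20 N (contact force between weight and salver above 20 N).
It fails at once if the fingers press on the salver with more than 20 N (contact force between the fingers and salver above 20 N).
It fails at once if the weight is let go on a seated foot or on the salver (contact force between weight and salver above 3 N and contact force between the fingers and weight below 0.1 N).
It fails at once if the weight is tipped over (angle between weight's own z axis and vertical above 0.7 rad).
It fails at once if a bystander (candlestick, bowl or bangle) is moved more than 20 mm (distance of any of candlestick, bowl, bangle from where it was at the start of the episode above 0.02 m).
It also fails if it takes over 72 s, if anything falls off the work surface, if the arm or the gripper's body presses on something with over 40 N, if the wrist force passes 120 N, or if a joint passes its speed limit or range.

## Working session

There is one attempt and no reset: what is moved stays moved. The work goes in short steps, Python scripts to look and compute and a tool call to move; the robot and the scene stay as the last step left them, time stands still between calls to the robot, and variables do not carry over. Pictures are saved under pics/ and viewed, and the job is handed in when it is done.

Besides the shell and the picture viewer there is one more tool, called as a command line: name --argument value ..., lists and objects as JSON in quotes. play_rows: Moves the arm, as the interface text tells. Its arguments: {"type":"object","properties":{"plan":{"type":"array","items":{"type":"array","items":{"type":"array","items":{"type":"number"}}}},"grip_force":{"type":"number"}},"required":["plan"]}

```bash
mkdir -p pics
cat > h.py <<'E'
import numpy as np,cv2
from rig import manip
def snap(name,fn):
    im,d=manip.get_image(name); np.savez('last_%s.npz'%name,im=im,d=d)
    cv2.imwrite('pics/'+fn,im[:,:,::-1]); return im,d
def px2w(name,u,v,z):
    p=manip.camera_params(name);K=np.array(p['intrinsics']);R=np.array(p['R']);t=np.array(p['t'])
    r=R.T@np.linalg.inv(K)@np.array([u,v,1.]); c=-R.T@t
    return c+r*(z-c[2])/r[2]
def w2px(name,X):
    p=manip.camera_params(name);x=np.array(p['intrinsics'])@(np.array(p['R'])@np.array(X)+np.array(p['t']));return x[:2]/x[2]
def dp(name,u,v,d):
    p=manip.camera_params(name);K=np.array(p['intrinsics']);R=np.array(p['R']);t=np.array(p['t'])
    return R.T@(np.linalg.inv(K)@np.array([u,v,1.])*d[int(v),int(u)]-t)
def crop(im,u0,v0,u1,v1,s,fn):
    cv2.imwrite('pics/'+fn,cv2.resize(im[v0:v1,u0:u1,::-1],None,fx=s,fy=s,interpolation=cv2.INTER_CUBIC))
E
python3 - <<'E'
from h import *
s=manip.get_state();print(s)
snap('top','t0.png');snap('side','s0.png')
for n in('top','side'):
    p=manip.camera_params(n);print(p)
E
```

```text
{'clock': 0.0, 'qpos': array([-1.35502021e+00,  2.76567250e-01,  1.50614663e+00,  6.25610887e-05,
        1.36068737e+00, -1.21007303e-01]), 'qd': array([ 1.89050905e-03, -5.55418503e-04, -5.78727941e-05, -3.31970283e-04,
        1.22358219e-03,  9.42296560e-04]), 'effort': array([-1.12559997e-04, -4.16774189e+01, -2.45805466e+01, -1.44037535e-04,
        1.10448452e-02,  2.50443549e-06]), 'position': array([ 0.18990808, -0.54217127,  0.23045015]), 'ee_rot': array([-0.11786463, -0.69709698, -0.11914412,  0.69711435]), 'contact_force': array([ 0.44418139, -0.2870035 ,  0.19820902]), 'moment': array([-0.03292971,  0.02465265, -0.02920858]), 'width': 0.08544252919031983}
{'intrinsics': array([[522.42783861,   0.        , 280.73224982],
       [  0.        , 522.42783861, 207.86223914],
       [  0.        ,   0.        ,   1.        ]]), 'R': array([[ 0.00449894, -0.9998698 , -0.01549653],
       [-0.99800412, -0.00351335, -0.06305102],
       [ 0.06298836,  0.01574926, -0.99788999]]), 't': array([0.00674271, 0.60620476, 1.16057317])}
{'intrinsics': array([[439.92630743,   0.        , 283.77584393],
       [  0.        , 439.92630743, 218.14041346],
       [  0.        ,   0.        ,   1.        ]]), 'R': array([[-0.92384419, -0.38260276, -0.01127136],
       [-0.27710907,  0.68884947, -0.66984847],
       [ 0.26405014, -0.61571222, -0.74241227]]), 't': array([0.55209942, 0.20179022, 1.05592309])}
```

View pics/t0.png

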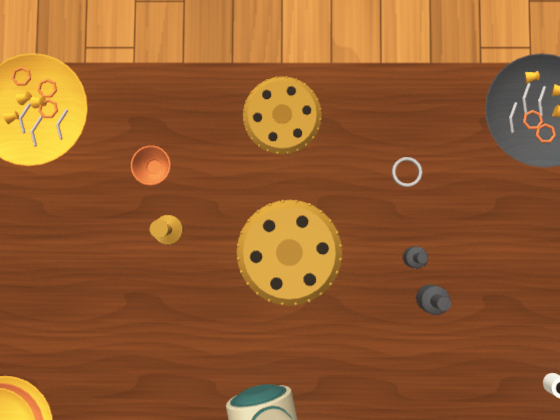

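View pics/s0.png

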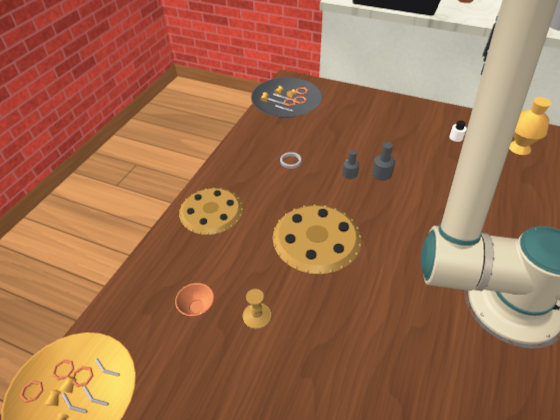

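Run:
```python
from h import *
L=np.load('last_top.npz');im,d=L['im'],L['d']
crop(im,230,190,350,310,5,'c_salver.png'); crop(im,390,230,465,320,6,'c_w.png')
S=np.load('last_side.npz');ims=S['im'];ds=S['d'];crop(ims,330,130,410,190,8,'c_ws.png')
for u,v in[(289,252),(289,235),(302,222),(322,248),(309,280),(276,284),(256,257),(269,226),(416,258),(420,258),(434,300),(440,300)]:print(u,v,dp('top',u,v,d).round(4))
```

```text
289 252 [ 0.5069 -0.0098  0.0167]
289 235 [ 0.5451 -0.0097  0.0186]
302 222 [ 0.5742 -0.0388  0.0247]
322 248 [ 0.5163 -0.0835  0.0249]
309 280 [ 0.4455 -0.0544  0.0298]
276 284 [0.4359 0.0188 0.0256]
256 257 [0.4956 0.0638 0.0269]
269 226 [0.5648 0.0351 0.0289]
416 258 [ 0.4969 -0.2787  0.0814]
420 258 [ 0.4971 -0.2854  0.0884]
434 300 [ 0.4106 -0.3115  0.096 ]
440 300 [ 0.4124 -0.3193  0.1121]
```

View pics/c_salver.png

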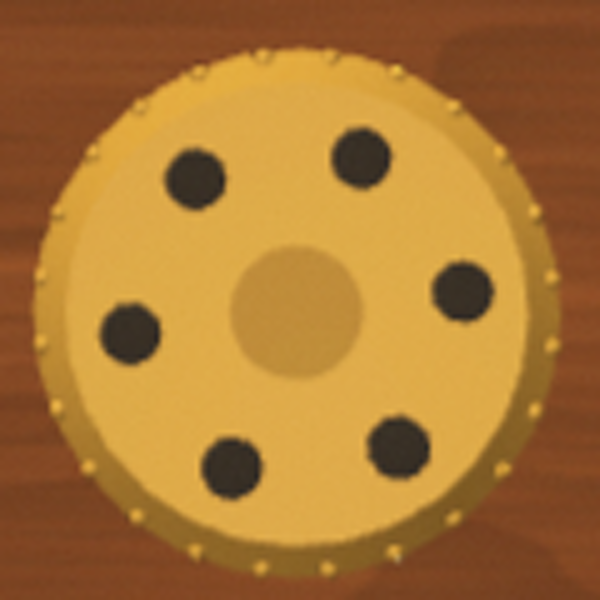

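View pics/c_w.png

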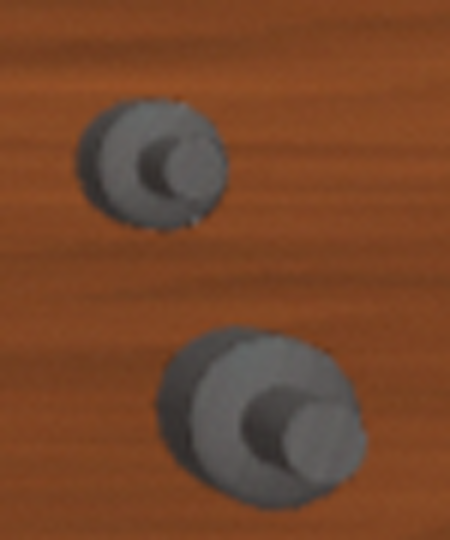

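View pics/c_ws.png

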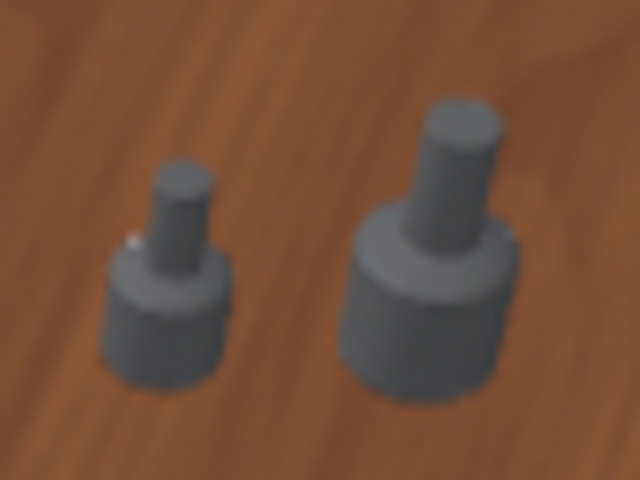

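```bash
cat > feet.py <<'E'
from h import *
L=np.load('last_top.npz');im,d=L['im'],L['d']
S=np.load('last_side.npz');ds=S['d'];ims=S['im']
g=im.max(2).astype(int)
m=np.zeros(g.shape,np.uint8);m[190:310,230:350]=(g[190:310,230:350]<80)
n,lab,st,ce=cv2.connectedComponentsWithStats(m)
F=[]
for i in range(1,n):
    if st[i,4]<50: continue
    w=px2w('top',*ce[i],0.0265)[:2]; F.append(w)
F=np.array(F);c=F.mean(0);r=np.hypot(*(F-c).T);a=np.arctan2(*(F-c).T[::-1])
ph=np.degrees(np.angle(np.exp(6j*a).mean()))/6
print('c',c.round(4),'r',r.round(4),'a',np.degrees(a).round(1),'ph',ph)
for k in range(6):
    t=np.radians(ph+60*k);p=c+.075*np.array([np.cos(t),np.sin(t)])
    out=[]
    for nm,dd in(('top',d),('side',ds)):
        zs=[]
        u,v=w2px(nm,[*p,.0265])
        for du in range(-12,13):
            for dv in range(-12,13):
                X=dp(nm,u+du,v+dv,dd)
                if np.hypot(*(X[:2]-p))<.011: zs.append(X[2])
        out.append((np.mean(zs).round(5),(np.std(zs)/len(zs)**.5).round(5),len(zs)))
    print(k,p.round(4),out)
# weight stem
zs=[];P=[]
for u in range(400,440):
    for v in range(240,280):
        X=dp('top',u,v,d)
        if X[2]>.075:P.append(X)
P=np.array(P);print('stem top depth',P.mean(0),len(P)); print(px2w('top',(195.5/6+389.5),(167.5/6+229.5),.088))
print('side',px2w('side',(184.5/8+329.5),(179.5/8+129.5),.088))
E
python3 feet.py
```

```text
c [ 0.5067 -0.0097] r [0.0751 0.0747 0.0745 0.0747 0.0748 0.0746] a [ -22.6   37.5  -82.6   97.6 -142.6  157.5] ph -22.547061057743846
0 [ 0.5759 -0.0385] [(np.float64(0.02543), np.float64(0.00024), 69), (np.float64(0.02491), np.float64(0.00033), 36)]
1 [0.5662 0.0359] [(np.float64(0.02672), np.float64(0.00024), 69), (np.float64(0.02425), np.float64(0.00035), 44)]Traceback (most recent call last):
  File "feet.py", line 22, in <module>
    X=dp(nm,u+du,v+dv,dd)
  File "h.py", line 13, in dp
    p=manip.camera_params(name);K=np.array(p['intrinsics']);R=np.array(p['R']);t=np.array(p['t'])
ValueError: time passes only in moves, steps and waits
```

```bash
python3 - <<'E'
s=open('h.py').read()
s=s.replace("def snap","import functools\n@functools.lru_cache\ndef cp(n): return manip.camera_params(n)\ndef snap").replace("p=manip.camera_params(name)","p=cp(name)")
open('h.py','w').write(s)
E
python3 feet.py
```

```text
c [ 0.5067 -0.0097] r [0.0751 0.0747 0.0745 0.0747 0.0748 0.0746] a [ -22.6   37.5  -82.6   97.6 -142.6  157.5] ph -22.547061057743846
0 [ 0.5759 -0.0385] [(np.float64(0.02543), np.float64(0.00024), 69), (np.float64(0.02491), np.float64(0.00033), 36)]
1 [0.5662 0.0359] [(np.float64(0.02672), np.float64(0.00024), 69), (np.float64(0.02425), np.float64(0.00035), 44)]
2 [0.4969 0.0646] [(np.float64(0.02649), np.float64(0.00026), 70), (np.float64(0.0244), np.float64(0.00035), 45)]
3 [0.4374 0.019 ] [(np.float64(0.02664), np.float64(0.00029), 71), (np.float64(0.02436), np.float64(0.00041), 50)]
4 [ 0.4471 -0.0554] [(np.float64(0.03006), np.float64(0.00024), 75), (np.float64(0.0278), np.float64(0.00046), 45)]
5 [ 0.5164 -0.0841] [(np.float64(0.02638), np.float64(0.00024), 70), (np.float64(0.02568), np.float64(0.00029), 34)]
stem top depth [ 0.50114151 -0.26476938  0.18069945] 107
[ 0.49836949 -0.28992643  0.088     ]
side [ 0.49707982 -0.29171851  0.088     ]
```

```bash
cat > st.py <<'E'
from h import *
from scipy.spatial.transform import Rotation as Ro
import sys
s=manip.get_state();q=s['ee_rot'];R=Ro.from_quat([q[1],q[2],q[3],q[0]]).as_matrix()
print('t',round(s['clock'],2),'pos',s['position'].round(5),'F',s['contact_force'].round(2),'w',round(s['width'],4),'q6',s['qpos'][5].round(2))
print('jaw az',np.degrees(np.arctan2(R[1,1],R[0,1])).round(2));print(R.round(4))
if len(sys.argv)>3:
    T=np.array([float(a) for a in sys.argv[1:4]]);print('shift tool',(R.T@(T-s['position'])).round(4))
E
python3 st.py 0.498 -0.2905 0.16
python3 - <<'E'
from h import *
S=np.load('last_side.npz');im=S['im'];crop(im,265,195,370,280,7,'c_ss.png')
g=im.max(2);m=np.zeros(g.shape,np.uint8);m[195:280,265:370]=g[195:280,265:370]<80
n,lab,st,ce=cv2.connectedComponentsWithStats(m)
F=np.array([px2w('side',*ce[i],.0265)[:2] for i in range(1,n) if st[i,4]>40]);print(F.round(4),F.mean(0))
E
```

```text
t 0.1 pos [ 0.18992 -0.54223  0.23052] F [-0.15 -0.39 -0.5 ] w 0.0853 q6 -0.12
jaw az -70.7
[[-3.000e-04  3.305e-01 -9.438e-01]
 [ 1.600e-03 -9.438e-01 -3.305e-01]
 [-1.000e+00 -1.700e-03 -2.000e-04]]
shift tool [ 0.0708 -0.1357 -0.3739]
[[ 0.5147 -0.0824]
 [ 0.574  -0.0371]
 [ 0.4463 -0.0558]
 [ 0.5643  0.0371]
 [ 0.436   0.0203]
 [ 0.4954  0.0657]] [ 0.50511743 -0.00870949]
```

play_rows --plan '[[[0, 0, -0.1355, -0.3737, 0], [0, 0, -0.1355, -0.3737, 0], [0, 0, -0.1355, -0.3737, 0], [0, 0, -0.1355, -0.3737, 0], [0, 0, -0.1355, -0.3737, 0], [0, 0, -0.1355, -0.3737, 0], [0, 0, -0.1355, -0.3737, 0], [0, 0, -0.1355, -0.3737, 0], [0, 0.03, -0.1355, -0.3737, 0], [0, 0.06, -0.1355, -0.3737, 0], [0, 0.08, -0.1355, -0.3737, 0], [0, 0.08, -0.1355, -0.3737, 0]]]' --grip_force 60

```text
clock: 1.3
position: [0.4958, -0.2888, 0.1473]
ee_rot: [-0.116, -0.695, -0.121, 0.699]
contact_force: [-0.1, 0.3, -0.5]
width: 0.0853
```

```bash
python3 st.py 0.4978 -0.2908 0.053
python3 - <<'E'
from h import *
im,d=snap('side','s1.png');crop(im,300,60,430,190,5,'c1.png');im,d=snap('top','t1.png');crop(im,380,200,480,300,6,'c1t.png')
E
```

```text
t 1.3 pos [ 0.49577 -0.2888   0.14732] F [-0.15  0.3  -0.55] w 0.0853 q6 0.58
jaw az -70.67
[[-0.0067  0.3309 -0.9436]
 [ 0.0064 -0.9436 -0.331 ]
 [-1.     -0.0083  0.0042]]
shift tool [ 0.0943  0.0033 -0.0017]
```

View pics/c1.png

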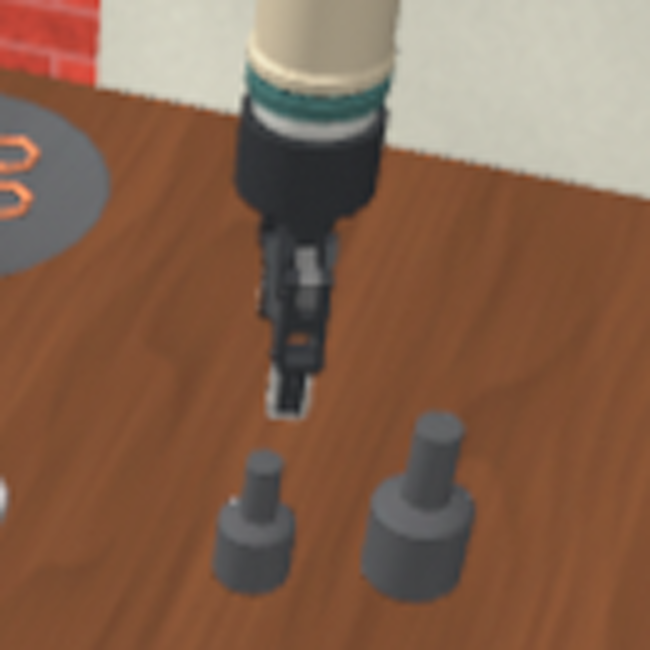

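play_rows --plan '[[[0, 0.03, 0.0033, -0.0017, 0], [0, 0.06, 0.0033, -0.0017, 0], [0, 0.085, 0.0033, -0.0017, 0], [0, 0.085, 0.0033, -0.0017, 0], [0, 0.085, 0.0033, -0.0017, 0]]]'

```text
clock: 1.9
position: [0.5013, -0.294, 0.0671]
ee_rot: [0.118, 0.697, 0.119, -0.697]
contact_force: [0.6, -0.3, 0.4]
width: 0.0856
```

```bash
python3 st.py 0.4978 -0.2908 0.053
python3 - <<'E'
from h import *
im,d=snap('side','s2.png');crop(im,310,100,410,190,7,'c2.png')
E
```

```text
t 1.9 pos [ 0.50126 -0.29397  0.06713] F [ 0.64 -0.26  0.41] w 0.0856 q6 0.58
jaw az -70.72
[[ 7.000e-04  3.301e-01 -9.439e-01]
 [ 8.000e-04 -9.439e-01 -3.301e-01]
 [-1.000e+00 -5.000e-04 -1.000e-03]]
shift tool [ 0.0141 -0.0041  0.0022]
```

View pics/c2.png

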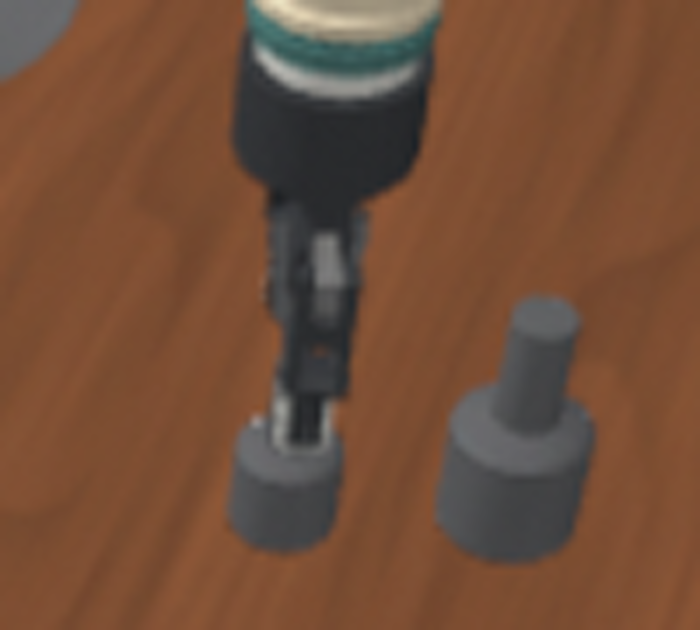

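play_rows --plan '[[[0, 0.006, -0.0041, 0.0022, 0], [0, 0.0141, -0.0041, 0.0022, 0], [0, 0.0141, -0.0041, 0.0022, 0], [0, 0.0141, -0.0041, 0.0022, 0]]]'

```text
clock: 2.35
position: [0.4982, -0.2911, 0.0537]
ee_rot: [0.119, 0.698, 0.118, -0.696]
contact_force: [-0.3, 0.1, 1.0]
width: 0.0853
```

```bash
python3 st.py 0.4978 -0.2908 0.053
```

```text
t 2.35 pos [ 0.49824 -0.29105  0.05366] F [-0.27  0.08  1.01] w 0.0853 q6 0.58
jaw az -70.72
[[ 1.900e-03  3.302e-01 -9.439e-01]
 [-1.000e-04 -9.439e-01 -3.302e-01]
 [-1.000e+00  7.000e-04 -1.800e-03]]
shift tool [ 0.0007 -0.0004  0.0003]
```

play_rows --plan '[[[0.3, 0, 0, 0, 0], [0.5, 0, 0, 0, 0], [0.7, 0, 0, 0, 0], [0.8, 0, 0, 0, 0], [1, 0, 0, 0, 0], [1, 0, 0, 0, 0], [1, 0, 0, 0, 0], [1, 0, 0, 0, 0]]]' --grip_force 60

```text
clock: 3.15
position: [0.4985, -0.2914, 0.0539]
ee_rot: [0.119, 0.698, 0.118, -0.696]
contact_force: [0.4, -0.8, 2.2]
width: 0.0204
```

```bash
python3 st.py
python3 - <<'E'
from h import *
im,d=snap('side','s3.png');crop(im,310,100,410,190,7,'c3.png')
E
```

```text
t 3.15 pos [ 0.49848 -0.29138  0.05391] F [ 0.41 -0.8   2.23] w 0.0204 q6 0.58
jaw az -70.71
[[ 2.500e-03  3.303e-01 -9.439e-01]
 [-8.000e-04 -9.439e-01 -3.303e-01]
 [-1.000e+00  1.500e-03 -2.100e-03]]
```

View pics/c3.png

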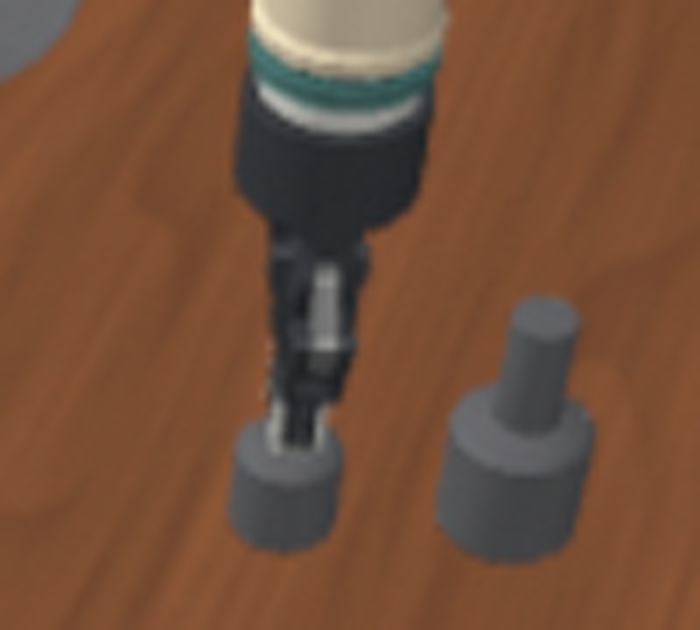

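play_rows --plan '[[[1, -0.01, 0, 0, 0], [1, -0.03, 0, 0, 0], [1, -0.05, 0, 0, 0], [1, -0.07, 0, 0, 0], [1, -0.07, 0, 0, 0], [1, -0.07, 0, 0, 0], [1, -0.07, 0, 0, 0]]]'

```text
clock: 3.9
position: [0.4969, -0.2902, 0.122]
ee_rot: [-0.118, -0.697, -0.119, 0.697]
contact_force: [-0.8, 0.2, -7.7]
width: 0.0204
```

```bash
python3 st.py 0.5151 -0.0831 0.125
python3 - <<'E'
from h import *
im,d=snap('side','s4.png');crop(im,310,80,410,190,5,'c4.png')
c=np.array([.506,-.009])
for k in range(6):
    t=np.radians(-22.5+60*k);print(k,(c+.075*np.array([np.cos(t),np.sin(t)])).round(4))
E
```

```text
t 3.9 pos [ 0.49691 -0.29019  0.12203] F [-0.77  0.17 -7.72] w 0.0204 q6 0.58
jaw az -70.71
[[-9.000e-04  3.303e-01 -9.439e-01]
 [ 2.000e-03 -9.439e-01 -3.303e-01]
 [-1.000e+00 -2.200e-03  2.000e-04]]
shift tool [-0.0026 -0.1895 -0.0856]
0 [ 0.5753 -0.0377]
1 [0.5655 0.0367]
2 [0.4962 0.0654]
3 [0.4367 0.0197]
4 [ 0.4465 -0.0547]
5 [ 0.5158 -0.0834]
```

View pics/c4.png

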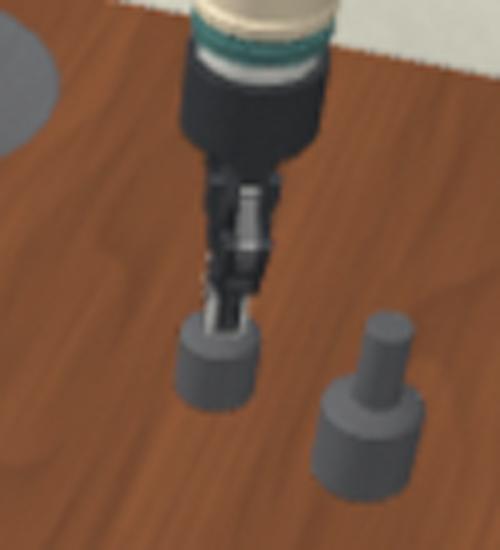

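play_rows --plan '[[[1, 0, -0.04, -0.018, 0], [1, 0, -0.085, -0.039, 0], [1, 0, -0.13, -0.059, 0], [1, 0, -0.165, -0.075, 0], [1, 0.01, -0.189, -0.0861, 0], [1, 0.017, -0.189, -0.0861, 0], [1, 0.017, -0.189, -0.0861, 0], [1, 0.017, -0.189, -0.0861, 0], [1, 0.017, -0.189, -0.0861, 0]]]'

```text
clock: 4.85
position: [0.5162, -0.0846, 0.1055]
ee_rot: [-0.117, -0.697, -0.118, 0.697]
contact_force: [-0.5, -0.3, -7.9]
width: 0.0204
```

```bash
python3 st.py 0.5158 -0.0834 0.090
python3 - <<'E'
from h import *
im,d=snap('side','s5.png');crop(im,255,120,385,290,4,'c5.png')
E
```

```text
t 4.85 pos [ 0.51619 -0.08459  0.10547] F [-0.49 -0.33 -7.9 ] w 0.0204 q6 0.94
jaw az -70.79
[[-4.000e-04  3.290e-01 -9.443e-01]
 [ 1.300e-03 -9.443e-01 -3.290e-01]
 [-1.000e+00 -1.400e-03 -0.000e+00]]
shift tool [ 0.0155 -0.0012 -0.    ]
```

View pics/c5.png

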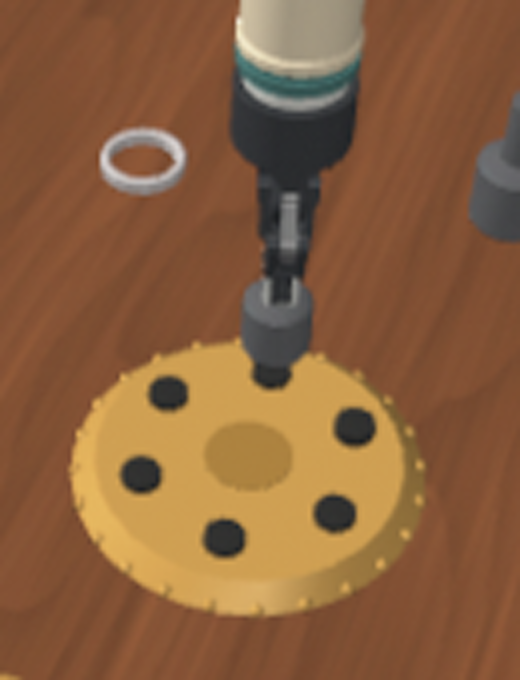

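play_rows --plan '[[[1, 0.01, -0.0012, 0, 0], [1, 0.02, -0.0012, 0, 0], [1, 0.02, -0.0012, 0, 0], [1, 0.02, -0.0012, 0, 0], [1, 0.02, -0.0012, 0, 0]]]'

```text
clock: 5.4
position: [0.5161, -0.0835, 0.0857]
ee_rot: [0.117, 0.697, 0.118, -0.697]
contact_force: [0.3, 0.8, -7.4]
width: 0.0204
```

```bash
python3 st.py 0.5158 -0.0834 0.0815
```

```text
t 5.4 pos [ 0.51608 -0.08352  0.08566] F [ 0.35  0.83 -7.44] w 0.0204 q6 0.94
jaw az -70.8
[[ 2.000e-04  3.289e-01 -9.444e-01]
 [ 1.300e-03 -9.444e-01 -3.289e-01]
 [-1.000e+00 -1.200e-03 -6.000e-04]]
shift tool [ 0.0042 -0.0002  0.0002]
```

play_rows --plan '[[[1, 0.001, 0, 0, 0], [1, 0.002, 0, 0, 0], [1, 0.003, 0, 0, 0], [1, 0.004, 0, 0, 0], [1, 0.004, 0, 0, 0], [1, 0.004, 0, 0, 0]]]'

```text
clock: 6.0
position: [0.516, -0.0835, 0.0816]
ee_rot: [0.117, 0.697, 0.118, -0.697]
contact_force: [-0.2, -1.0, -8.1]
width: 0.0203
```

```bash
python3 st.py
```

```text
t 6.0 pos [ 0.51604 -0.0835   0.08161] F [-0.22 -1.   -8.09] w 0.0203 q6 0.94
jaw az -70.8
[[ 1.000e-04  3.288e-01 -9.444e-01]
 [ 1.300e-03 -9.444e-01 -3.288e-01]
 [-1.000e+00 -1.200e-03 -5.000e-04]]
```

play_rows --plan '[[[1, 0.0005, 0, 0, 0], [1, 0.001, 0, 0, 0], [1, 0.001, 0, 0, 0]]]'

```text
clock: 6.3
position: [0.516, -0.0835, 0.0805]
ee_rot: [0.117, 0.697, 0.118, -0.697]
contact_force: [0.5, 0.9, -9.1]
width: 0.0204
```

play_rows --plan '[[[1, 0.0005, 0, 0, 0], [1, 0.0005, 0, 0, 0]]]'

```text
clock: 6.5
position: [0.516, -0.0835, 0.08]
ee_rot: [0.117, 0.697, 0.118, -0.697]
contact_force: [0.8, -0.7, -7.9]
width: 0.0205
```

play_rows --plan '[[[1, 0.0004, 0, 0, 0], [1, 0.0004, 0, 0, 0]]]'

```text
clock: 6.7
position: [0.516, -0.0835, 0.0799]
ee_rot: [0.117, 0.697, 0.118, -0.697]
contact_force: [-1.9, -0.1, -3.8]
width: 0.0207
```

play_rows --plan '[[[1, -0.008, 0, 0, 0], [1, -0.015, 0, 0, 0], [1, -0.015, -0.02, 0.022, 0], [1, -0.015, -0.04, 0.044, 0], [1, -0.015, -0.0501, 0.0561, 0], [1, -0.009, -0.0501, 0.0561, 0], [1, -0.009, -0.0501, 0.0561, 0], [1, -0.009, -0.0501, 0.0561, 0]]]'

```text
clock: 7.5
position: [0.4482, -0.0552, 0.0895]
ee_rot: [0.118, 0.698, 0.118, -0.696]
contact_force: [0.3, 0.1, -7.5]
width: 0.0207
```

```bash
python3 st.py 0.4465 -0.0547 0.0845
python3 - <<'E'
from h import *
im,d=snap('side','s6.png');crop(im,255,120,385,290,4,'c6.png')
E
```

```text
t 7.5 pos [ 0.44818 -0.0552   0.08954] F [ 0.25  0.14 -7.49] w 0.0207 q6 0.96
jaw az -70.81
[[ 2.600e-03  3.288e-01 -9.444e-01]
 [ 5.000e-04 -9.444e-01 -3.288e-01]
 [-1.000e+00  4.000e-04 -2.700e-03]]
shift tool [ 0.005  -0.001   0.0014]
```

View pics/c6.png

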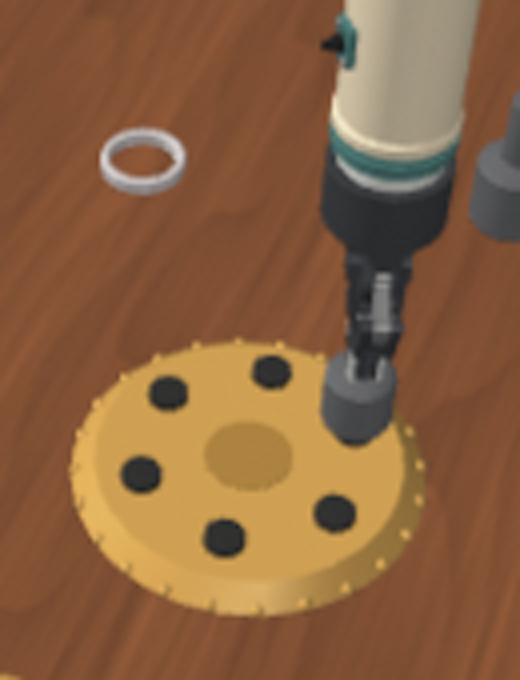

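play_rows --plan '[[[1, 0.002, -0.001, 0.0014, 0], [1, 0.004, -0.001, 0.0014, 0], [1, 0.005, -0.001, 0.0014, 0], [1, 0.005, -0.001, 0.0014, 0]]]'

```text
clock: 7.95
position: [0.4464, -0.0547, 0.0842]
ee_rot: [0.118, 0.698, 0.118, -0.697]
contact_force: [0.1, -0.2, -7.9]
width: 0.0205
```

play_rows --plan '[[[1, 0.0005, 0, 0, 0], [1, 0.001, 0, 0, 0], [1, 0.001, 0, 0, 0]]]'

```text
clock: 8.25
position: [0.4465, -0.0547, 0.0833]
ee_rot: [0.118, 0.698, 0.118, -0.697]
contact_force: [0.0, 0.2, -7.2]
width: 0.0204
```

play_rows --plan '[[[1, 0.0005, 0, 0, 0], [1, 0.0005, 0, 0, 0]]]'

```text
clock: 8.45
position: [0.4465, -0.0547, 0.083]
ee_rot: [0.118, 0.698, 0.118, -0.696]
contact_force: [-1.0, 0.2, -4.3]
width: 0.0204
```

play_rows --plan '[[[1, 0.0005, 0, 0, 0], [1, 0.0005, 0, 0, 0]]]'

```text
clock: 8.65
position: [0.4465, -0.0547, 0.0826]
ee_rot: [0.118, 0.698, 0.118, -0.696]
contact_force: [0.3, 0.2, -4.4]
width: 0.0206
```

Contact came about 3.2 mm higher than on the previous foot, then the foot gave way under roughly 3.5 N. That is the high foot. I'm pressing it home gently.

play_rows --plan '[[[1, 0.0005, 0, 0, 0], [1, 0.001, 0, 0, 0], [1, 0.001, 0, 0, 0]]]'

```text
clock: 8.95
position: [0.4466, -0.0547, 0.0816]
ee_rot: [0.118, 0.698, 0.118, -0.696]
contact_force: [-0.6, -0.6, -3.1]
width: 0.0203
```

play_rows --plan '[[[1, 0.0005, 0, 0, 0], [1, 0.0008, 0, 0, 0], [1, 0.0008, 0, 0, 0]]]'

```text
clock: 9.25
position: [0.4466, -0.0547, 0.0808]
ee_rot: [0.118, 0.698, 0.118, -0.696]
contact_force: [-0.9, -0.1, -2.7]
width: 0.0206
```

```bash
python3 st.py 0.4465 -0.0547 0.0805
```

```text
t 9.25 pos [ 0.44657 -0.0547   0.08083] F [-0.89 -0.13 -2.72] w 0.0206 q6 0.96
jaw az -70.81
[[ 2.200e-03  3.287e-01 -9.444e-01]
 [ 7.000e-04 -9.444e-01 -3.287e-01]
 [-1.000e+00  0.000e+00 -2.300e-03]]
shift tool [ 0.0003 -0.      0.0001]
```

play_rows --plan '[[[1, 0.0003, 0, 0, 0], [1, 0.0003, 0, 0, 0], [1, 0.0003, 0, 0, 0]]]'

```text
clock: 9.55
position: [0.4466, -0.0547, 0.0807]
ee_rot: [0.118, 0.698, 0.118, -0.696]
contact_force: [-2.2, -0.0, -0.5]
width: 0.0199
```

```bash
python3 st.py
python3 - <<'E'
from h import *
im,d=snap('side','s7.png');crop(im,275,170,385,280,5,'c7.png')
im,d=snap('top','t7.png');crop(im,230,190,350,310,4,'c7t.png')
E
```

```text
t 9.55 pos [ 0.44662 -0.05473  0.0807 ] F [-2.23 -0.02 -0.5 ] w 0.0199 q6 0.96
jaw az -70.81
[[ 2.300e-03  3.287e-01 -9.444e-01]
 [ 7.000e-04 -9.444e-01 -3.287e-01]
 [-1.000e+00  1.000e-04 -2.400e-03]]
```

View pics/c7.png

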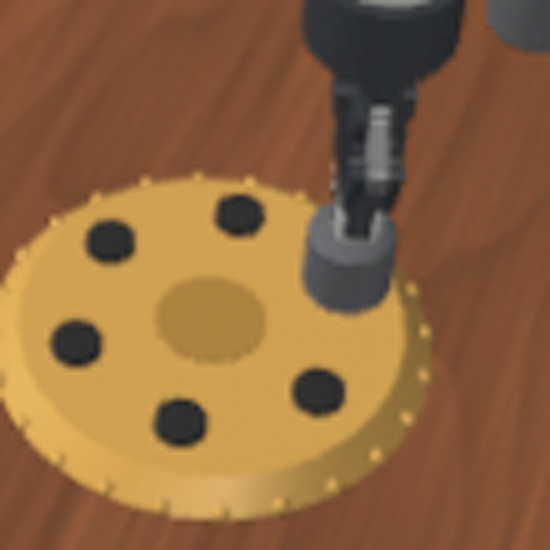

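View pics/c7t.png

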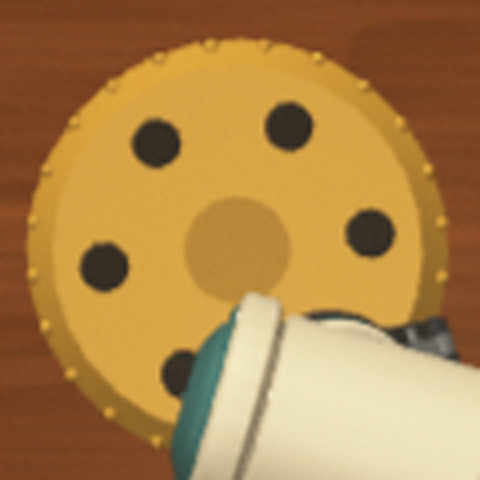

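Run:
```python
from h import *
for n,xy in(('foot side-meas',(.4463,-.0558)),('tcp',(.4466,-.0547))):
    print(n,[ (w2px('side',[*xy,z])-[275,170])*5 for z in(.027,.05,.072)])
```

```text
foot side-meas [array([341.64748683, 280.67921158]), array([345.5025533 , 252.32234508]), array([349.2966987 , 224.41359808])]
tcp [array([340.50448626, 281.94894364]), array([344.34484699, 253.59611159]), array([348.12457413, 225.69092864])]
```

play_rows --plan '[[[0.72, 0, 0, 0, 0], [0.65, 0, 0, 0, 0], [0.5, 0, 0, 0, 0], [0.2, 0, 0, 0, 0], [0, 0, 0, 0, 0], [0, 0, 0, 0, 0], [0, 0, 0, 0, 0]]]' --grip_force 20

```text
clock: 10.35
position: [0.4467, -0.0547, 0.0807]
ee_rot: [0.118, 0.698, 0.118, -0.696]
contact_force: [0.6, 0.1, -0.6]
width: 0.0851
```

```bash
python3 st.py
python3 - <<'E'
from h import *
im,d=snap('side','s8.png');crop(im,275,170,385,280,5,'c8.png')
E
```

```text
t 10.35 pos [ 0.44668 -0.05472  0.0807 ] F [ 0.58  0.12 -0.59] w 0.0851 q6 0.96
jaw az -70.81
[[ 2.400e-03  3.287e-01 -9.444e-01]
 [ 7.000e-04 -9.444e-01 -3.287e-01]
 [-1.000e+00  2.000e-04 -2.500e-03]]
```

View pics/c8.png

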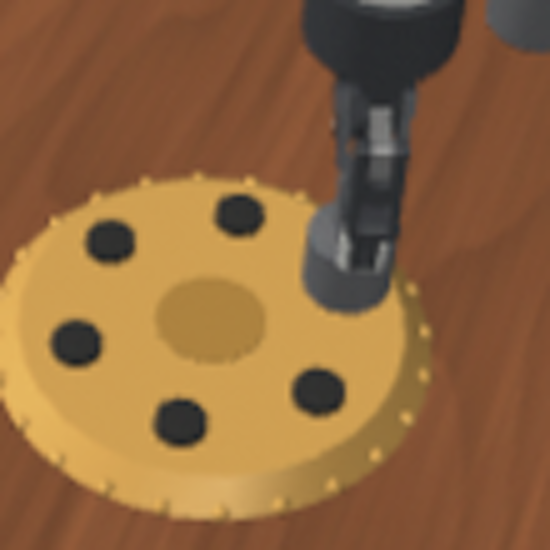

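The weight has been released and hasn't moved. I'll raise the gripper straight up and away.

play_rows --plan '[[[0, -0.01, 0, 0, 0], [0, -0.03, 0, 0, 0], [0, -0.06, 0, 0, 0], [0, -0.1, 0, 0, 0], [0, -0.14, 0, 0, 0], [0, -0.15, 0.03, 0.01, 0], [0, -0.15, 0.07, 0.03, 0], [0, -0.15, 0.11, 0.045, 0], [0, -0.15, 0.15, 0.06, 0], [0, -0.15, 0.15, 0.06, 0], [0, -0.15, 0.15, 0.06, 0], [0, -0.15, 0.15, 0.06, 0]]]'

```text
clock: 11.6
position: [0.4387, -0.2153, 0.2308]
ee_rot: [0.118, 0.698, 0.118, -0.696]
contact_force: [-0.5, 0.4, -0.2]
width: 0.0853
```

```bash
python3 st.py
python3 - <<'E'
from h import *
im,d=snap('side','s9.png');crop(im,265,170,385,280,5,'c9.png')
im,d=snap('top','t9.png');crop(im,230,190,350,310,4,'c9t.png')
E
```

```text
t 11.6 pos [ 0.43869 -0.21525  0.23077] F [-0.53  0.44 -0.21] w 0.0853 q6 0.63
jaw az -70.79
[[ 2.300e-03  3.290e-01 -9.443e-01]
 [ 1.500e-03 -9.443e-01 -3.290e-01]
 [-1.000e+00 -7.000e-04 -2.700e-03]]
```

View pics/c9.png

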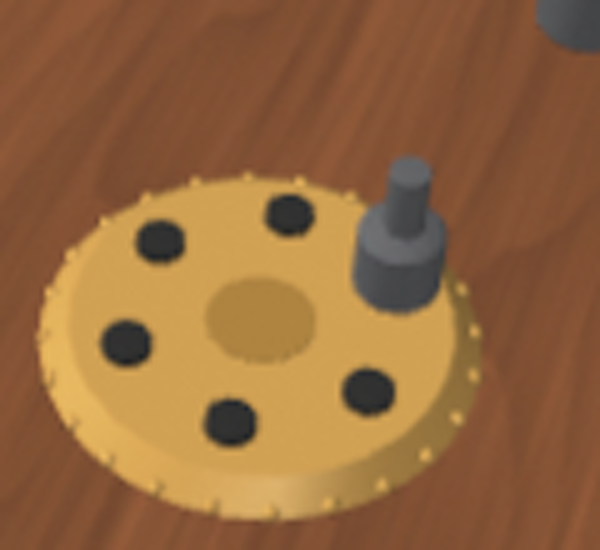

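View pics/t9.png

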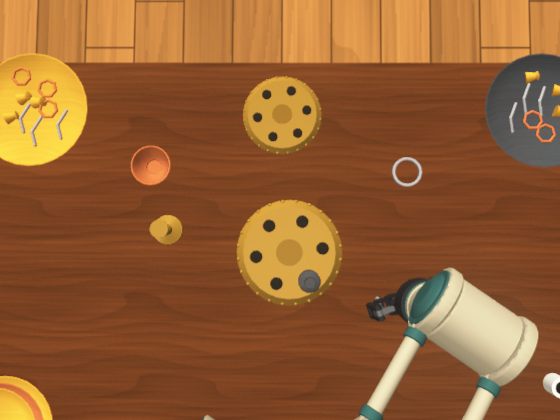

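Run:
```python
from h import *
L=np.load('last_top.npz');im,d=L['im'],L['d'];S=np.load('last_side.npz');ds=S['d']
crop(im,285,260,335,310,10,'c10.png')
for n,dd,(u0,v0,u1,v1) in(('top',d,(290,262,330,300)),('side',ds,(330,195,362,240))):
    P=np.array([dp(n,u,v,dd) for u in range(u0,u1) for v in range(v0,v1) if dd[v,u]>0])
    a=P[(P[:,2]>.108)&(P[:,2]<.125)];b=P[(P[:,2]>.066)&(P[:,2]<.078)]
    print(n,len(a),np.median(a,0).round(4),len(b),np.median(b,0).round(4))
print('side stem top px->',px2w('side',410.5/5+264.5,171.5/5+169.5,.1148))
```

```text
top 89 [ 0.4476 -0.0531  0.1152] 285 [ 0.449  -0.0526  0.0722]
side 55 [ 0.4449 -0.0514  0.1141] 149 [ 0.443  -0.0439  0.0714]
side stem top px-> [ 0.44557298 -0.05516997  0.1148    ]
```

View pics/c10.png

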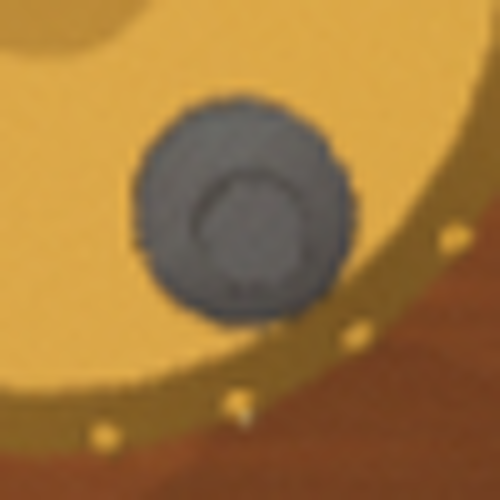

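```bash
python3 -c "
from rig import manip
print(manip.sign_off())"
```

```text
the job is handed in; nothing more can be done
None
```

The smaller dark weight is standing upright and released on the high foot, which is the one at about (0.447, −0.055) on the larger salver. The job is handed in. It took about 11.7 s, and hand-in gives no verdict.

- **Finding the foot:** I touched only two of the six. The first, at (0.516, −0.083), met the weight at about 26.0 mm, so it is seated. The second met it about 3.2 mm higher and gave way at about 3.5 N, so I stopped there. Both cameras' depth readings from the start also showed that foot about 3 mm above the other five. I did not touch the other four.
- **Pressing and release:** I lowered the weight until the wrist force read about zero, meaning the foot carried the full 8 N. I then opened the fingers and raised the gripper clear. Measured forces on the salver stayed below about 10 N.
- **Last checks:** The stem top is at 114–115 mm, so the underside is near 26.7 mm, which matches the foot being down (26.8 mm). The weight is upright and within about 2 mm of the foot's centre. The candlestick, bowl, bangle and look-alikes look unmoved, and the gripper is about 0.16 m away, touching nothing.
- **Disagreements:** The two cameras differed by about 2 mm in horizontal position, within calibration, and I used the average. I could not read the foot joint directly.

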